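Close the heating bath's cover

TASK

The loose steel cover of the heating bath has been left askew with the tank part open. Push it shut along the rim with the fingertips, until it butts squarely against the fixed rear plate under the control head and its two sides are flush with the sides of the tank. Do not lift or tip it, keep off its handle, which is loose in its screws, and leave the glassware standing where it is.

Things in the scene. Friction and masses are not known exactly. Their poses are not given: they have to be found in the camera images.
- bath: Heating bath, fixed to the bench: grey tank 180 mm wide (its x, sides at -90 and +90) and 370 long (its y, -100 to +270). Origin on the bench (z = 0) straight below the centre of the tank opening, so below the centre of the shut cover. Sides and -y end are free; only a drain stub sticks out 40 from the -y end, 45 above the bench.
- rim_end (a point): Middle of the outer edge of the steel rim at the -y end of the tank: x 0, y -100, z 170 mm in the bath's frame. The rim, 26 wide, runs round the opening (128 by 174), flat, 170 above the bench; its outer edges at x = -90 and +90 stand 2 proud of the tank's grey walls.
- plate_edge (a point): The stop: middle of the upper front edge of the bath's fixed steel rear plate, at x 0, y +100, z 184 mm in the bath's frame. The plate lies on the rim, is as wide as the tank (180) and 14 thick, and runs from y +100 to +270; its stop face looks along the bath's -y.
- head: Ivory control head fixed on the rear plate, display towards the cover: 160 mm wide (x -80 to +80), from y +120 to +267 in the bath's frame, its top 343 above the bench. Its origin and axes are those of the bath.
- cover: Loose steel plate on the rim, 180 (x) by 200 (y) by 14 mm, 0.3 to 0.65 kg, slides with a few N. Origin: centre of its underside; x, y along its edges. Shut: at x 0, y 0, z 170 in the bath's frame, same axes, +y edge on the stop, sides flush with the tank. Starts 45 to 75 short, up to 22 aside and 0.13 rad askew, its -y end overhanging the tank; tips if that end is pressed down.
- handle: Black arched plastic handle on the cover, not to be touched: 120 mm long along the cover's x, 11 thick, rising 35 above the cover's top. Origin on the cover's top (z 14) under its middle, at the cover's x 0, y -45.
- flask: Stoppered conical glass flask standing on the bench, 82 across the base, 132 high. Origin at the centre of its underside. To be left alone.
- bottle: Amber glass bottle with black cap, 62 across, 140 high, standing on the bench off the -y end of the bath. Origin at the centre of its underside. To be left alone.
- beaker: Small glass beaker, 68 across, 85 high, standing on the bench. Origin at the centre of its underside. To be left alone.

How it is judged:
At the end, for the whole second after the job is handed in: The cover lies flat and at rest on the rim (height within 3 mm, tilt under 0.03 rad), within 4 mm of the fixed rear plate and square to it within 0.03 rad, its sides flush with the tank's within 5 mm (y of cover in the frame of bath between -0.004 and 0.004 m and x of cover in the frame of bath between -0.005 and 0.005 m and z of cover in the frame of bath between 0.167 and 0.173 m and angle between the y axis of cover and the y axis of bath, either way round below 0.03 rad and angle between cover's own z axis and vertical below 0.03 rad and linear speed of cover below 0.01 m/s); the robot touches nothing.
It fails at once if the cover is lifted off the rim (more than 8 mm) (z of cover in the frame of bath above 0.178 m).
It fails at once if the cover is tipped (more than 0.1 rad) (angle between cover's own z axis and vertical above 0.1 rad).
It fails at once if the fingers press on the cover's loose handle (contact force between the fingers and handle above 1 N).
It fails at once if the flask, bottle or beaker is moved (more than 20 mm) (distance of any of flask, bottle, beaker from where it was at the start of the episode above 0.02 m).
It also fails if it takes over 51 s, if anything falls off the work surface, if the arm or the gripper's body presses on something with over 40 N, if the wrist force passes 120 N, or if a joint passes its speed limit or range.

ROBOT

A 6-joint arm with a two-finger parallel gripper is mounted at the origin on the work surface. World frame = base frame: x ahead of the robot, y to its left, z up, the work surface at z = 0. Lengths are in m, angles in rad, forces in N, time in s.
With the tool pointing down it reaches from about 0.325 to 0.775 m from the base axis. Payload 9.3 kg.
Tool frame: the origin (TCP) lies midway between the tips of the shut fingers; the grasp point (between the pads) lies 19 mm behind it (robot.hold_point_z is the distance from the TCP to the grasp point, in m); x points along the fingers, y is the direction in which the jaws open and shut, and the axes are right-handed (so a half turn about x gives the same grasp; the last joint's range is limited). The gripper opens to 85 mm and grips with 20 to 120 N. Pads are 22 mm wide; open, the fingers measure 114 mm over their backs; the gripper's body (76 mm by 85 mm) begins 54 mm behind the grasp point. The pads swing forward as they close: fully open they stand 13 mm farther back than shut.
Start: joints at [-1.47, 0.259, 0.021, 1.334, 0, 1.418], TCP at [0.138, -0.532, 0.231] pointing down, gripper open.
Joint ranges: [-3.04, 3.04], [-0.91, 1.82], [-1.04, 1.36], [-1.92, 1.95], [-1.52, 1.45], [-3.14, 3.14]. Speed limits (rad/s): [2.22, 2.22, 2.79, 3.14, 3.14, 3.14].

INTERFACE

Orientations are given as a unit quaternion [w, x, y, z].
In Python, from station import robot gives the robot as it stands.
- The arm moves only by the tool servo_tool, never from a script. Its argument "increments" is a list that holds one entry, the list of rows, each a list of 5 numbers: the opening, from -1 (shut) to 1 (fully open), so that 0 is half open, then the shift along the world's x, y, z in m, then the turn about the world's z in degrees. In form: [[[jaw, dx, dy, dz, spin], ...]]. A call has 1 to 8 rows; each row is the pose to reach, as a shift and turn from the pose measured when the call began; what a row does not reach only later rows make up. A row lasts 1/12 s, in which the tool goes at most 41.7 mm and 7.16 degrees, less where a joint would pass 70% of its speed; a pose out of reach is approached as far as the arm can. A call with a gripper value outside its range is refused whole. The fingers move at their own pace and stop on an object; the grip force is fixed at half the most. Time passes only in rows, so rows that repeat a pose let the fingers close. It gives the time, the measured TCP pose, the force and the opening at its end, in the units of the state.
- robot.read_state(): the state, without advancing time (a new reading comes with each control period).
- robot.read_camera(name): name is "scene" or "top"; returns (picture, depth): 400x640x3 uint8, blue, green, red; 400x640 float32, m along the optical axis (not along the pixel's ray), 0 where there is no reading.
- robot.camera_params(name): a dict with "fovy" (degrees; the focal length in pixels is half the picture's height over the tangent of half this angle, whatever the lens; pixels are square), "cx", "cy" (the principal point, pixels), "D" ([k1, k2, p1, p2, k3] as OpenCV has them; the pictures are not rectified), "R" (3x3) and "t" (3): a world point X has camera coordinates R X + t. Camera axes: x right, y down, z forward; pixel columns grow to the right and rows downward; lengths in m; the calibration is good to about 2 mm. A picture is of the moment at which its call begins. camera_params takes no time and is no camera call.
- robot.sign_off(): hands the job in, once; it reports no verdict.
Trained networks look in the newest picture that a camera, given by its name, has taken for a name from the list of things; names that differ only in an ending like _2 or _b are one class to them, and where a whole thing is asked for, a point or a joint stands for the part that bears it (a point fixed in the world has none). Each returns a list of dicts, best first, with "conf" (0 to 1); they miss things now and then, are a little off and sometimes report something else, mostly with a low value. They report only what shows in the picture. A call takes as long as a camera call.
- robot.boxes_of(target, camera): "extent" ([left, top, width, height] in pixels, round what is visible of it).
- robot.place_of(target, camera): "centre" ([column, row] in pixels: a listed point, or the origin of a listed thing).
The state is a dict: "clock": time; "joint_pos": joint angles; "joint_vel": joint speeds; "joint_torque": joint torques, N m; "position": TCP position; "ee_rot": TCP orientation; "contact_force": force on the tool from outside, world axes, zero at the start; "wrist_torque": the same for the moment, N m; "gripper_width": opening from 0.0 (shut) to 1.0 (fully open).
Only numpy, scipy, OpenCV 4.12 (cv2) and the standard library are available. Lean on these libraries where they do the work, as an engineer would, in place of code of your own. Each camera call takes 0.05 s, during which the arm holds its last target.

## Working session

There is one attempt and no reset: what is moved stays moved. The work goes in short steps, Python scripts to look and compute and a tool call to move; the robot and the scene stay as the last step left them, time stands still between calls to the robot, and variables do not carry over. Pictures are saved under pics/ and viewed, and the job is handed in when it is done.

Besides the shell and the picture viewer there is one more tool, called after "Emit:" as a command line: name --argument value ..., lists and objects as JSON in quotes. servo_tool: Moves the arm, as the interface text tells. Its arguments: {"type":"object","properties":{"increments":{"type":"array"}},"required":["increments"]}

```bash
ls; mkdir -p pics; python3 - <<'E'
from station import robot
import cv2,numpy as np
np.set_printoptions(precision=4,suppress=True)
s=robot.read_state()
for k,v in s.items(): print(k,np.array(v))
for n in ("scene","top"):
    p,d=robot.read_camera(n); cv2.imwrite(f"pics/{n}0.png",p); np.save(f"{n}0.npy",d)
    print(n,robot.camera_params(n))
    for t in ["bath","rim_end","plate_edge","head","cover","handle","flask","bottle","beaker"]:
        print(t,[(np.round(r['centre']),round(r['conf'],2)) for r in robot.place_of(t,n)][:2])
E
```

```text
pics
clock 0.0
joint_pos [-1.4696  0.2592  0.0208  1.3337 -0.      1.4182]
joint_vel [ 0.0007  0.001   0.0007 -0.0006  0.0013  0.0005]
joint_torque [ -0.0007 -55.5637  34.4529   0.0138  -0.0002   0.    ]
position [ 0.1381 -0.5321  0.2307]
ee_rot [-0.089  -0.7014 -0.09    0.7014]
contact_force [ 0.4779 -0.3943  0.7851]
wrist_torque [0.0219 0.0142 0.0086]
gripper_width 1.001497696784426
scene {'fovy': 55.30780865331364, 'cx': 323.2762086073639, 'cy': 196.86996011431734, 'D': array([-0.0414,  0.    ,  0.    ,  0.    ,  0.    ]), 'R': array([[ 0.709 , -0.7052,  0.0051],
       [-0.6668, -0.6727, -0.3207],
       [ 0.2295,  0.224 , -0.9472]]), 't': array([-0.467 ,  0.5011,  0.7808])}
bath []
rim_end []
plate_edge [(array([260., 216.]), 0.87)]
head []
cover [(array([336., 252.]), 0.93)]
handle [(array([359., 258.]), 0.95)]
flask [(array([362., 202.]), 0.6)]
bottle [(array([400., 305.]), 0.85)]
beaker [(array([284., 168.]), 0.87)]
top {'fovy': 53.576496334560524, 'cx': 319.3944112327133, 'cy': 203.52529425204654, 'D': array([-0.0067,  0.    ,  0.    ,  0.    ,  0.    ]), 'R': array([[ 0.0024, -1.    ,  0.0012],
       [-0.9933, -0.0025, -0.1155],
       [ 0.1155, -0.0009, -0.9933]]), 't': array([0.0144, 0.6804, 0.8083])}
bath []
rim_end []
plate_edge [(array([292., 271.]), 0.71)]
head []
cover [(array([379., 236.]), 0.66)]
handle [(array([404., 230.]), 0.73)]
flask [(array([340., 166.]), 0.69)]
bottle [(array([442., 223.]), 0.72)]
beaker [(array([248., 200.]), 0.74)]
```

View pics/scene0.png

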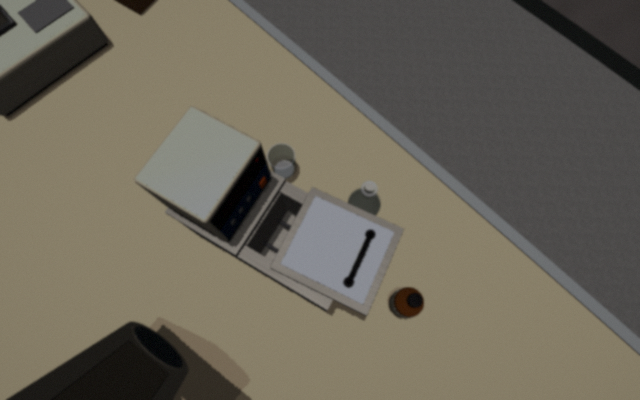

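View pics/top0.png

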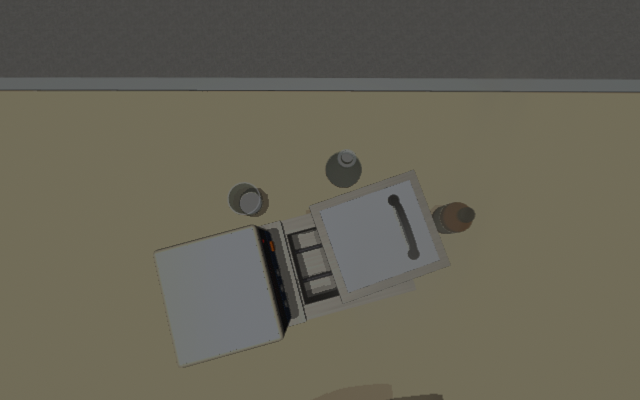

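```bash
cat > h.py <<'E'
import cv2,numpy as np
np.set_printoptions(precision=4,suppress=True)
def cloud(robot,n,d):
    c=robot.camera_params(n);h,w=d.shape;f=h/2/np.tan(np.radians(c['fovy']/2))
    K=np.array([[f,0,c['cx']],[0,f,c['cy']],[0,0,1.]])
    u,v=np.meshgrid(np.arange(w),np.arange(h))
    p=cv2.undistortPoints(np.stack([u,v],-1).reshape(-1,1,2).astype(np.float64),K,np.array(c['D']))[:,0].reshape(h,w,2)
    P=np.dstack([p[...,0]*d,p[...,1]*d,d]).astype(float)
    W=(P-np.array(c['t']))@np.array(c['R'])
    W[d==0]=np.nan
    return W
def proj(robot,n,X,h=400):
    c=robot.camera_params(n);f=h/2/np.tan(np.radians(c['fovy']/2))
    K=np.array([[f,0,c['cx']],[0,f,c['cy']],[0,0,1.]])
    return cv2.projectPoints(np.array(X,float).reshape(-1,1,3),cv2.Rodrigues(np.array(c['R']))[0],np.array(c['t']),K,np.array(c['D']))[0][:,0]
E
python3 - <<'E'
from station import robot
from h import *
for n in ("scene","top"):
    d=np.load(f"{n}0.npy");W=cloud(robot,n,d);z=W[...,2]
    # colour height map
    m=np.clip(np.nan_to_num(z)/0.36*255,0,255).astype(np.uint8)
    cv2.imwrite(f"pics/z_{n}.png",cv2.applyColorMap(m,cv2.COLORMAP_JET))
    hist,e=np.histogram(z[np.isfinite(z)],np.arange(-.01,.36,.005));
    print(n,[(round(a,3),b) for a,b in zip(e,hist) if b>80])
    for lo,hi,nm in ((.176,.195,'cover+plate'),(.33,.36,'head')):
        mk=((z>lo)&(z<hi)).astype(np.uint8)
        k,l,st,_=cv2.connectedComponentsWithStats(mk)
        for i in range(1,k):
            if st[i,4]>150:
                pts=W[l==i][:,:2].astype(np.float32)
                r=cv2.minAreaRect(pts); print(nm,st[i],r, 'z',np.median(z[l==i]))
E
```

```text
scene [(np.float64(-0.01), np.int64(402)), (np.float64(-0.005), np.int64(74352)), (np.float64(0.0), np.int64(68443)), (np.float64(0.005), np.int64(380)), (np.float64(0.01), np.int64(130)), (np.float64(0.015), np.int64(225)), (np.float64(0.02), np.int64(398)), (np.float64(0.025), np.int64(772)), (np.float64(0.03), np.int64(339)), (np.float64(0.035), np.int64(363)), (np.float64(0.04), np.int64(358)), (np.float64(0.045), np.int64(355)), (np.float64(0.05), np.int64(351)), (np.float64(0.055), np.int64(383)), (np.float64(0.06), np.int64(452)), (np.float64(0.065), np.int64(393)), (np.float64(0.07), np.int64(369)), (np.float64(0.075), np.int64(371)), (np.float64(0.08), np.int64(399)), (np.float64(0.085), np.int64(455)), (np.float64(0.09), np.int64(428)), (np.float64(0.095), np.int64(415)), (np.float64(0.1), np.int64(415)), (np.float64(0.105), np.int64(413)), (np.float64(0.11), np.int64(415)), (np.float64(0.115), np.int64(1644)), (np.float64(0.12), np.int64(2371)), (np.float64(0.125), np.int64(291)), (np.float64(0.13), np.int64(307)), (np.float64(0.135), np.int64(291)), (np.float64(0.14), np.
[... 3558 characters left out ...]
 np.int64(194)), (np.float64(0.25), np.int64(81)), (np.float64(0.33), np.int64(162)), (np.float64(0.335), np.int64(240)), (np.float64(0.34), np.int64(11385)), (np.float64(0.345), np.int64(1437))]
cover+plate [  309   170   142   134 11231] ((0.6081397533416748, -0.08847897499799728), (0.18030421435832977, 0.2005113959312439), 19.49814224243164) z 0.185416882517573
cover+plate [ 258  221   49  106 1464] ((0.5428818464279175, 0.07856595516204834), (0.18048644065856934, 0.03952610492706299), 17.091045379638672) z 0.18486231819541388
head [  153   225   132   143 13224] ((0.5221908092498779, 0.15238988399505615), (0.16087637841701508, 0.1470850557088852), 15.513437271118164) z 0.3437841846515522
```

```bash
python3 -c "
import cv2,numpy as np
a=cv2.imread('pics/top0.png')[140:380,140:500];cv2.imwrite('pics/topcrop0.png',cv2.resize(np.clip(a*1.6,0,255).astype('uint8'),None,fx=2.2,fy=2.2,interpolation=cv2.INTER_CUBIC))"
```

```text
(no output)
```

View pics/topcrop0.png

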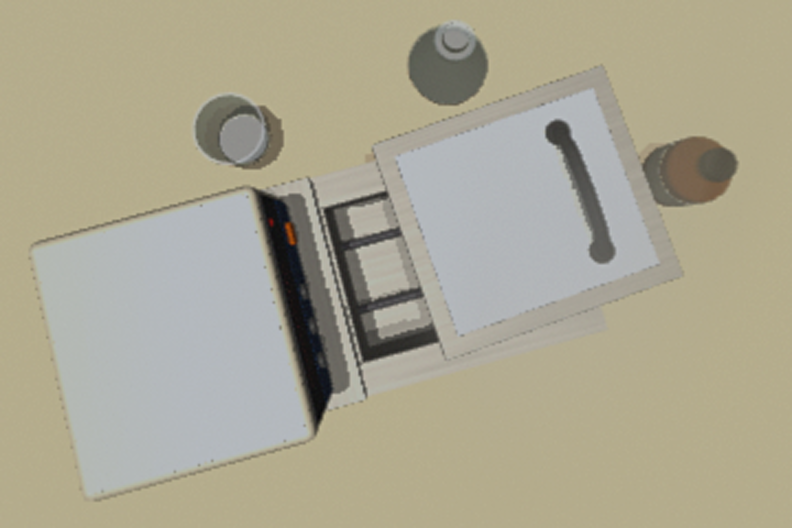

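View pics/z_top.png

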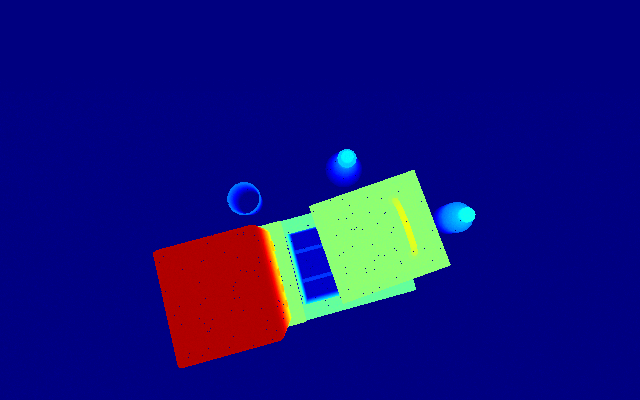

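```bash
cat >> h.py <<'E'
from scipy.optimize import least_squares
def line(pts,it=6):
    p=pts.copy()
    for _ in range(it):
        vx,vy,x0,y0=cv2.fitLine(p.astype(np.float32),cv2.DIST_HUBER,0,.001,.001).ravel()
        r=(pts[:,0]-x0)*-vy+(pts[:,1]-y0)*vx
        p=pts[abs(r)<max(.0015,2*np.std(r[abs(r)<.004]))]
    return np.array([x0,y0]),np.degrees(np.arctan2(vy,vx)),len(p)
def tob(X,o,th):
    c,s=np.cos(th),np.sin(th);d=np.asarray(X)-o
    return d@np.array([[c,-s],[s,c]])
def frw(B,o,th):
    c,s=np.cos(th),np.sin(th)
    return np.asarray(B)@np.array([[c,s],[-s,c]])+o
def cover(robot,n,d,o,th):
    W=cloud(robot,n,d);z=W[...,2];b=tob(W[...,:2],o,th)
    mk=((z>.176)&(z<.196)&(b[...,1]<.09)).astype(np.uint8)
    k,l,st,_=cv2.connectedComponentsWithStats(mk);i=1+np.argmax(st[1:,4])
    pts=W[l==i][:,:2].astype(np.float32)
    return cv2.minAreaRect(pts),pts,np.median(z[l==i])
E
python3 - <<'E'
from station import robot
from h import *
o=np.array([.5735,-.0347]);th=np.radians(15.3)
for n in ("scene","top"):
    d=np.load(f"{n}0.npy");W=cloud(robot,n,d);z=W[...,2];b=tob(W[...,:2],o,th)
    def edge(mask,ax,side,bins,cross):
        q=b[mask];out=[]
        for a0,a1 in zip(bins[:-1],bins[1:]):
            s=q[(q[:,cross]>a0)&(q[:,cross]<a1)][:,ax]
            s=s[abs(s)<.4]
            if len(s)>3: out.append(((a0+a1)/2, np.max(s) if side>0 else np.min(s)))
        out=np.array(out); 
        if len(out)<4: return None
        pr=np.column_stack([out[:,0],out[:,1]]);return line(pr)
    plate=(z>.178)&(z<.192)&(b[...,1]>.08)&(b[...,1]<.29)&(abs(b[...,0])<.12)
    rim=(z>.160)&(z<.192)&(abs(b[...,0])<.12)&(b[...,1]>-.13)&(b[...,1]<.29)
    hd=(z>.335)&(z<.352)&(b[...,1]<.3)&(b[...,1]>.08)&(abs(b[...,0])<.1)
    rimonly=(z>.162)&(z<.175)&(b[...,1]<.12)&(b[...,1]>-.13)&(abs(b[...,0])<.12)
    print(n)
    print('plate front (y~.1)',edge(plate,1,-1,np.arange(-.085,.086,.004),0))
    print('plate -x',edge(plate,0,-1,np.arange(.102,.27,.004),1))
    print('plate +x',edge(plate,0,1,np.arange(.102,.27,.004),1))
    print('rim -x',edge(rimonly,0,-1,np.arange(-.095,.095,.004),1))
    print('rim +x',edge(rimonly,0,1,np.arange(.0,.095,.004),1))
    print('rim -y',edge(rimonly,1,-1,np.arange(-.085,-.04,.004),0))
    print('head -x',edge(hd,0,-1,np.arange(.135,.255,.004),1))
    print('head +x',edge(hd,0,1,np.arange(.135,.255,.004),1))
    print('head front',edge(hd,1,-1,np.arange(-.065,.065,.004),0))
    print('head back',edge(hd,1,1,np.arange(-.065,.065,.004),0))
    r,pts,zz=cover(robot,n,d,o,th);print(r,zz, 'bath',tob(r[0],o,th),r[2]-15.3)
for t,pix in (("flask",(340,166)),("bottle",(442,223)),("beaker",(248,200))):
    c=robot.camera_params("top");f=200/np.tan(np.radians(c['fovy']/2))
    ray=np.array(c['R']).T@np.array([(pix[0]-c['cx'])/f,(pix[1]-c['cy'])/f,1]);C=-np.array(c['R']).T@np.array(c['t'])
    X=C-ray*C[2]/ray[2];print(t,X,tob(X[:2],o,th))
from scipy.spatial.transform import Rotation as R
q=robot.read_state()['ee_rot'];M=R.from_quat([q[1],q[2],q[3],q[0]]).as_matrix();print(M, np.degrees(np.arctan2(M[1,1],M[0,1])))
E
```

```text
scene
plate front (y~.1) (array([-0.0322,  0.1002], dtype=float32), np.float32(-0.001162714), 42)
plate -x (array([ 0.178 , -0.0895], dtype=float32), np.float32(0.24563883), 41)
plate +x (array([0.156 , 0.0217], dtype=float32), np.float32(-62.012676), 5)
rim -x (array([ 0.0042, -0.0895], dtype=float32), np.float32(0.021153407), 47)
rim +x (array([0.05  , 0.0234], dtype=float32), np.float32(73.31834), 5)
rim -y (array([-0.0646,  0.0061], dtype=float32), np.float32(83.13481), 5)
head -x (array([ 0.1954, -0.0795], dtype=float32), np.float32(-0.10099183), 29)
head +x (array([0.1842, 0.0774], dtype=float32), np.float32(0.68441), 27)
head front (array([-0.001 ,  0.1223], dtype=float32), np.float32(-0.27260914), 32)
head back (array([-0.0094,  0.2647], dtype=float32), np.float32(-0.15582459), 32)
((0.6084545850753784, -0.08868476748466492), (0.18049709498882294, 0.2007201761007309), 19.455734252929688) 0.1846478823922348 bath [ 0.0195 -0.0613] 4.155734252929687
top
plate front (y~.1) (array([-0.0014,  0.1005], dtype=float32), np.float32(-0.077971205), 42)
plate -x (array([ 0.118 , -0.0893],
[... 375 characters left out ...]
0.0797], dtype=float32), np.float32(-0.19841239), 28)
head +x (array([0.1818, 0.0799], dtype=float32), np.float32(0.062490173), 29)
head front (array([-0.0094,  0.1223], dtype=float32), np.float32(-0.20937811), 32)
head back (array([-0.0222,  0.2659], dtype=float32), np.float32(0.076209985), 31)
((0.6081397533416748, -0.08847897499799728), (0.18030421435832977, 0.2005113959312439), 19.49814224243164) 0.185416882517573 bath [ 0.0192 -0.061 ] 4.19814224243164
flask [ 0.7706 -0.0305 -0.    ] [ 0.1913 -0.0479]
bottle [ 0.6419 -0.2573  0.    ] [ 0.0073 -0.2328]
beaker [0.6925 0.1761 0.    ] [0.1704 0.1719]
[[ 0.     0.251 -0.968]
 [ 0.    -0.968 -0.251]
 [-1.    -0.    -0.   ]] -75.46124837511059
```

Emit:
servo_tool --increments '[[[1,0.596,0.478,0.04,0.8],[1,0.596,0.478,0.04,0.8],[1,0.596,0.478,0.04,0.8],[1,0.596,0.478,0.04,0.8],[1,0.596,0.478,0.04,0.8],[1,0.596,0.478,0.04,0.8],[1,0.596,0.478,0.04,0.8],[1,0.596,0.478,0.04,0.8]]]'

```text
clock: 1.67
position: [0.399, -0.3225, 0.2491]
ee_rot: [0.095, 0.701, 0.094, -0.701]
contact_force: [1.3, -1.8, -0.1]
gripper_width: 0.996
```

Emit:
servo_tool --increments '[[[1,0.335,0.268,0.02,0],[1,0.335,0.268,0.02,0],[1,0.335,0.268,0.02,0],[1,0.335,0.268,0.02,0],[1,0.335,0.268,0.02,0],[1,0.335,0.268,0.02,0],[1,0.335,0.268,0.02,0],[1,0.335,0.268,0.02,0]]]'

```text
clock: 2.33
position: [0.6589, -0.1141, 0.2646]
ee_rot: [0.095, 0.701, 0.094, -0.701]
contact_force: [1.0, -1.1, -0.5]
gripper_width: 0.996
```

Emit:
servo_tool --increments '[[[1,0.078,0.062,0.0,0],[1,0.078,0.062,0.0,0],[1,0.078,0.062,0.0,0],[1,0.078,0.062,0,0],[1,0.078,0.062,0,0]]]'

```text
clock: 2.75
position: [0.7375, -0.0511, 0.2631]
ee_rot: [-0.095, -0.7, -0.095, 0.701]
contact_force: [0.5, -0.2, 0.8]
gripper_width: 1.002
```

Emit:
servo_tool --increments '[[[1,-0.002,-0.003,-0.04,0],[1,-0.002,-0.003,-0.08,0],[1,-0.002,-0.003,-0.113,0],[1,-0.002,-0.003,-0.113,0],[1,-0.002,-0.003,-0.113,0]]]'

```text
clock: 3.17
position: [0.734, -0.055, 0.15]
ee_rot: [-0.094, -0.699, -0.095, 0.702]
contact_force: [0.1, 0.7, 0.1]
gripper_width: 1.0
```

```bash
cat > look.py <<'E'
import sys
from station import robot
from h import *
o=np.array([.5735,-.0347]);th=np.radians(15.3)
tag=sys.argv[1]
for n in ("scene","top"):
    p,d=robot.read_camera(n); cv2.imwrite(f"pics/{n}{tag}.png",p); np.save(f"{n}{tag}.npy",d)
    r,pts,zz=cover(robot,n,d,o,th);a=r[2] if r[2]<50 else r[2]-90
    print(n,'cover bath mm',tob(r[0],o,th)*1000,'size',r[1],'rel deg',a-15.3,'z',zz)
s=robot.read_state();P=np.array(s['position']);print('tcp bath',tob(P[:2],o,th),'z',P[2],'t',s['clock'],'F',np.array(s['contact_force']),'q',np.array(s['joint_pos']))
a=cv2.imread(f'pics/scene{tag}.png')[100:340,130:480];cv2.imwrite(f'pics/sc{tag}.png',cv2.resize(np.clip(a*1.4,0,255).astype('uint8'),None,fx=2.2,fy=2.2))
E
python3 look.py 1
```

```text
scene cover bath mm [ 19.5087 -61.3929] size (0.1805252581834793, 0.20071443915367126) rel deg 4.052249145507812 z 0.18469299642065257Traceback (most recent call last):
  File "look.py", line 8, in <module>
    r,pts,zz=cover(robot,n,d,o,th);a=r[2] if r[2]<50 else r[2]-90
             ~~~~~^^^^^^^^^^^^^^^^
  File "h.py", line 33, in cover
    k,l,st,_=cv2.connectedComponentsWithStats(mk);i=1+np.argmax(st[1:,4])
                                                      ~~~~~~~~~^^^^^^^^^^
    return _wrapfunc(a, 'argmax', axis=axis, out=out, **kwds)
    return bound(*args, **kwds)
ValueError: attempt to get argmax of an empty sequence
```

```bash
sed -i 's/^    r,pts,zz=cover(robot,n,d,o,th);a=/    try: r,pts,zz=cover(robot,n,d,o,th)\n    except Exception: print(n,"hidden"); continue\n    a=/; s/("scene","top")/sys.argv[2:] or ("scene",)/' look.py; python3 look.py 1
```

```text
scene cover bath mm [ 19.5275 -61.4114] size (0.1805444061756134, 0.2007160186767578) rel deg 4.0750991821289055 z 0.18464966366558175
tcp bath [ 0.152  -0.0625] z 0.15384125304689716 t 3.3167 F [0.5469 0.0646 0.3033] q [-0.1875  0.6136  0.4013  1.3543 -0.0007  2.6851]
```

View pics/sc1.png

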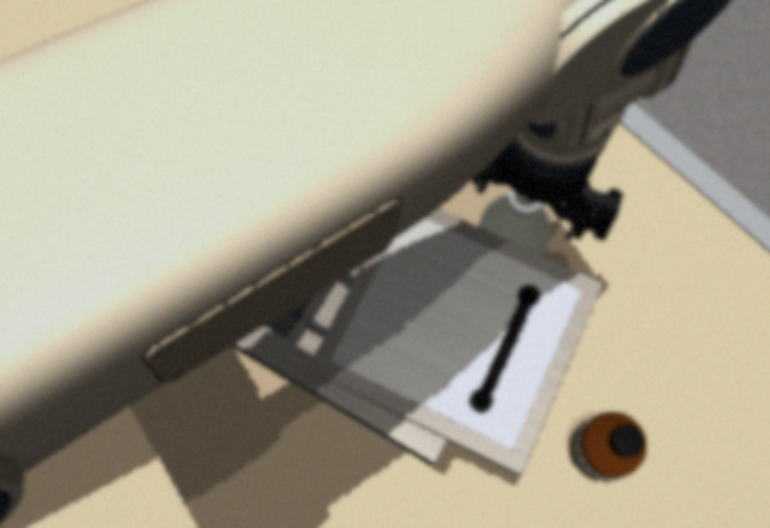

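Emit:
servo_tool --increments '[[[1,-0.008,-0.002,-0.006,0],[1,-0.015,-0.004,-0.006,0],[1,-0.019,-0.005,-0.006,0],[1,-0.022,-0.006,-0.006,0],[1,-0.025,-0.007,-0.006,0],[1,-0.028,-0.008,-0.006,0],[1,-0.03,-0.008,-0.006,0],[1,-0.03,-0.008,-0.006,0]]]'

```text
clock: 3.98
position: [0.7066, -0.063, 0.1482]
ee_rot: [0.096, 0.702, 0.094, -0.699]
contact_force: [1.6, 0.2, -0.1]
gripper_width: 1.001
```

```bash
python3 look.py 2
```

```text
scene cover bath mm [ 18.903  -60.1012] size (0.1850704550743103, 0.20057594776153564) rel deg 3.330586624145507 z 0.18470070030135632
tcp bath [ 0.1209 -0.0622] z 0.14799645352618837 t 4.0333 F [ 1.1871  1.1242 -0.4931] q [-0.2066  0.5609  0.2903  1.296  -0.0006  2.666 ]
```

Emit:
servo_tool --increments '[[[1,-0.004,-0.001,-0.001,0],[1,-0.007,-0.002,-0.001,0],[1,-0.01,-0.003,-0.001,0],[1,-0.013,-0.0035,-0.001,0],[1,-0.015,-0.004,-0.001,0],[1,-0.0155,-0.0042,-0.001,0],[1,-0.0155,-0.0042,-0.001,0]]]'

```text
clock: 4.62
position: [0.6906, -0.0671, 0.1469]
ee_rot: [0.095, 0.702, 0.094, -0.7]
contact_force: [-0.9, 0.2, 0.1]
gripper_width: 1.001
```

```bash
cat >> look.py <<'E'
d=np.load(f"scene{tag}.npy");W=cloud(robot,"scene",d);z=W[...,2];b=tob(W[...,:2],o,th)
m=(z>.1775)&(z<.190)&(b[...,1]<.095)&(b[...,1]>-.2)&(abs(b[...,0])<.13)
def e(ax,side,bins):
    q=b[m];out=[]
    for a0,a1 in zip(bins[:-1],bins[1:]):
        s=q[(q[:,1-ax]>a0)&(q[:,1-ax]<a1)][:,ax]
        if len(s)>8: out.append(((a0+a1)/2,side*np.max(side*s)))
    out=np.array(out);return line(out) if len(out)>5 else None
for nm,ax,sd,bins in (('-x',0,-1,np.arange(-.15,.08,.004)),('-y',1,-1,np.arange(-.075,.09,.004)),('+y',1,1,np.arange(-.075,.09,.004)),('+x',0,1,np.arange(-.15,.08,.004))):
    print('edge',nm,e(ax,sd,bins))
E
python3 look.py 3
```

```text
scene cover bath mm [  6.3971 -55.5036] size (0.18727876245975494, 0.20019669830799103) rel deg 0.01135559082031179 z 0.18465243514286633
tcp bath [ 0.1044 -0.0621] z 0.14691127385836913 t 4.6667 F [-0.6036  0.2438 -0.8764] q [-0.2173  0.5342  0.2401  1.2731 -0.0006  2.6555]
edge -x (array([-0.0464, -0.0869], dtype=float32), np.float32(-0.036247287), 49)
edge -y (array([ 0.0134, -0.1549], dtype=float32), np.float32(0.2758549), 41)
edge +y (array([0.031 , 0.0111], dtype=float32), np.float32(-21.908163), 35)
edge +x (array([-0.0902,  0.0891], dtype=float32), np.float32(-21.474874), 9)
```

View pics/sc3.png

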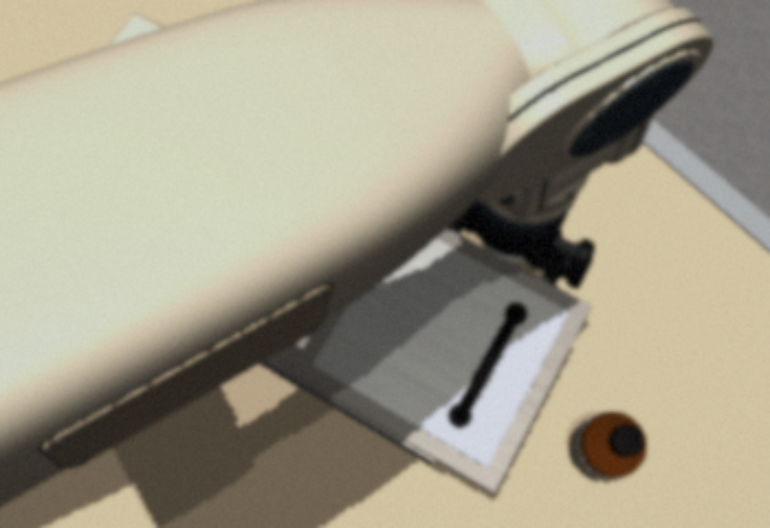

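Emit:
servo_tool --increments '[[[1,-0.001,-0.0003,0,0],[1,-0.002,-0.0006,0,0],[1,-0.0027,-0.0008,0,0],[1,-0.0027,-0.0008,0,0],[1,-0.0027,-0.0008,0,0]]]'

```text
clock: 5.08
position: [0.6879, -0.0679, 0.1469]
ee_rot: [0.095, 0.702, 0.094, -0.7]
contact_force: [1.0, 0.7, -0.1]
gripper_width: 0.999
```

```bash
python3 look.py 4
```

```text
scene cover bath mm [  2.8036 -55.4732] size (0.18549077212810516, 0.2007463425397873) rel deg 0.002396774291991477 z 0.18464681447852824
tcp bath [ 0.1016 -0.0621] z 0.1468655381557087 t 5.1333 F [ 1.2371  0.5897 -0.1954] q [-0.2193  0.5297  0.232   1.2697 -0.0006  2.6535]
edge -x (array([-0.0676, -0.0896], dtype=float32), np.float32(-0.07724691), 49)
edge -y (array([ 0.0142, -0.1549], dtype=float32), np.float32(0.29719743), 41)
edge +y (array([0.003 , 0.0211], dtype=float32), np.float32(-21.577566), 36)
edge +x (array([-0.09  ,  0.0849], dtype=float32), np.float32(-25.204535), 8)
```

Emit:
servo_tool --increments '[[[1,0.012,0.0033,0,0],[1,0.024,0.0066,0,0],[1,0.024,0.0066,0.035,0],[1,0.024,0.0066,0.075,0],[1,0.024,0.0066,0.115,0],[1,0.0,-0.02,0.12,7],[1,-0.02,-0.05,0.12,14],[1,-0.04,-0.08,0.12,21]]]'

```text
clock: 5.8
position: [0.6475, -0.1482, 0.2679]
ee_rot: [0.224, 0.672, 0.223, -0.669]
contact_force: [1.0, -0.0, -0.9]
gripper_width: 1.001
```

```bash
python3 - <<'E'
from station import robot
from h import *
from scipy.spatial.transform import Rotation as R
s=robot.read_state();q=s['ee_rot'];M=R.from_quat([q[1],q[2],q[3],q[0]]).as_matrix();print(np.array(s['position']),15.3-np.degrees(np.arctan2(M[1,1],M[0,1])))
E
```

```text
[ 0.6475 -0.1482  0.2679] 68.45465255032957
```

Remaining: (−0.025, −0.065), spin 68.5.

Emit:
servo_tool --increments '[[[1,-0.01,-0.03,0,7],[1,-0.02,-0.055,0,14],[1,-0.025,-0.065,0,21],[1,-0.025,-0.065,0,28],[1,-0.025,-0.065,0,35],[1,-0.025,-0.065,0,42],[1,-0.025,-0.065,0,49],[1,-0.025,-0.065,0,56]]]'

```text
clock: 6.47
position: [0.6222, -0.2133, 0.2679]
ee_rot: [0.514, 0.488, 0.514, -0.484]
contact_force: [0.2, -0.6, -0.5]
gripper_width: 0.999
```

```bash
cat >> look.py <<'E'
from scipy.spatial.transform import Rotation as R
q=s['ee_rot'];M=R.from_quat([q[1],q[2],q[3],q[0]]).as_matrix();print('spin left',(15.3-np.degrees(np.arctan2(M[1,1],M[0,1]))))
E
python3 look.py 5 scene top
```

```text
scene cover bath mm [86.2446 38.4878] size (0.006877824664115906, 0.013713713735342026) rel deg 22.345851135253906 z 0.1843824448480302
top cover bath mm [ -0.007  -55.2127] size (0.18025150895118713, 0.2007162719964981) rel deg 0.08330078124999929 z 0.18540113986225942
tcp bath [-0.0001 -0.1851] z 0.26786248920496214 t 6.5667 F [-0.7999 -0.5096  0.2764] q [-0.4598  0.4466  0.3968  1.5197  0.0048  1.0592]
edge -x None
edge -y None
edge +y None
edge +x None
spin left 12.331802671064118
```

View pics/sc5.png

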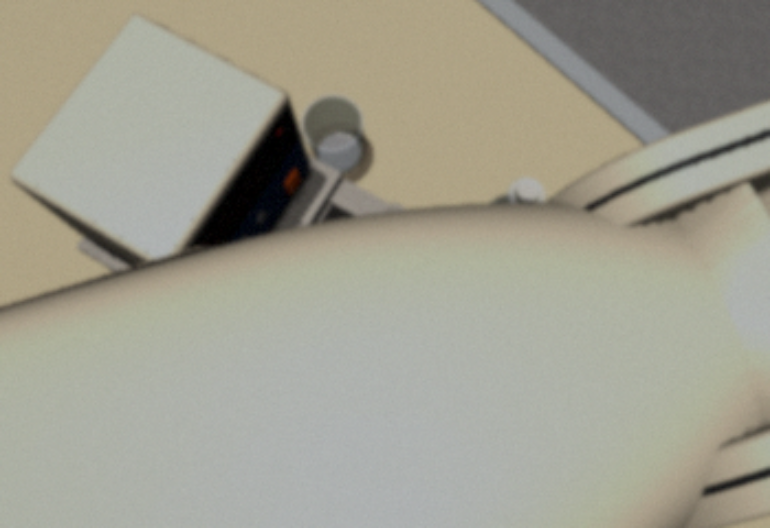

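Emit:
servo_tool --increments '[[[1,0,0,0,6.5],[1,0,0,0,12.3],[1,0,0,-0.035,12.3],[1,0,0,-0.07,12.3],[1,0,0,-0.1,12.3],[1,0,0,-0.12,12.3],[1,0,0,-0.121,12.3],[1,0,0,-0.121,12.3]]]'

```text
clock: 7.23
position: [0.6218, -0.2131, 0.1464]
ee_rot: [0.56, 0.432, 0.562, -0.428]
contact_force: [0.5, 0.2, -0.1]
gripper_width: 1.001
```

```bash
python3 look.py 6 scene top
```

```text
scene cover bath mm [75.9306 -6.3655] size (0.07429563254117966, 0.16474032402038574) rel deg 32.7845947265625 z 0.18459806783817523
top cover bath mm [  0.1217 -54.9629] size (0.1801893711090088, 0.2003999948501587) rel deg -0.009624290466309304 z 0.18544117771968793
tcp bath [ 0.0005 -0.1856] z 0.14866891490338127 t 7.3333 F [-0.1268 -0.2987  1.2205] q [-0.4598  0.4726  0.1382  1.234   0.0049  0.8462]
edge -x (array([-0.0204,  0.0454], dtype=float32), np.float32(-33.879395), 30)
edge -y (array([ 0.0514, -0.0304], dtype=float32), np.float32(-57.799557), 19)
edge +y (array([0.0482, 0.0445], dtype=float32), np.float32(0.29695722), 21)
edge +x (array([-0.0211,  0.0897], dtype=float32), np.float32(-0.42641318), 32)
spin left 0.13329043166462107
```

View pics/top6.png

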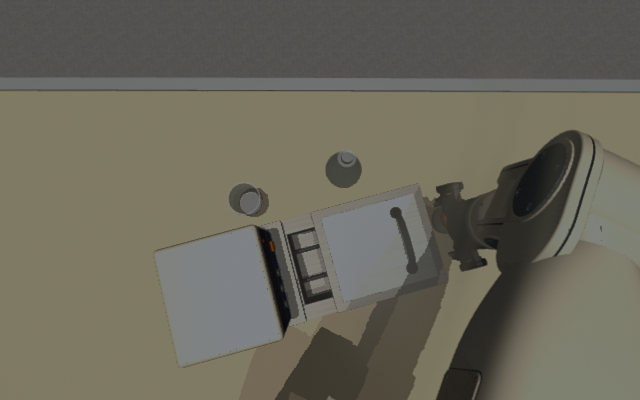

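Emit:
servo_tool --increments '[[[1,-0.0026,0.0096,-0.001,0],[1,-0.0047,0.0174,-0.001,0],[1,-0.0066,0.0241,-0.001,0],[1,-0.0084,0.0309,-0.001,0],[1,-0.0103,0.0376,-0.001,0],[1,-0.0121,0.0444,-0.001,0],[1,-0.014,0.0511,-0.001,0],[1,-0.0158,0.0579,-0.001,0]]]'

```text
clock: 8.0
position: [0.607, -0.1551, 0.1478]
ee_rot: [0.562, 0.432, 0.561, -0.428]
contact_force: [1.3, -3.2, 2.0]
gripper_width: 0.998
```

```bash
python3 look.py 7 scene top
```

```text
scene cover bath mm [83.0591 63.8559] size (0.031105030328035355, 0.06559789925813675) rel deg 28.445994567871093 z 0.18420792545874753
top cover bath mm [  0.0615 -14.5763] size (0.1805127114057541, 0.20428909361362457) rel deg -0.1777761459350593 z 0.18542060356369017
tcp bath [ 0.0004 -0.124 ] z 0.14758880961206705 t 8.1 F [-0.2554  0.0134  1.0185] q [-0.3854  0.4186  0.046   1.1964  0.0054  0.9196]
edge -x (array([0.0576, 0.0691], dtype=float32), np.float32(-29.640236), 11)
edge -y (array([0.071 , 0.0532], dtype=float32), np.float32(-59.29155), 7)
edge +y (array([0.073, 0.085], dtype=float32), np.float32(3.2839215), 8)
edge +x (array([0.054 , 0.0898], dtype=float32), np.float32(-1.2823371), 10)
spin left 0.06918867583240917
```

Emit:
servo_tool --increments '[[[1,-0.0008,0.0029,0,0],[1,-0.0016,0.0058,0,0],[1,-0.0022,0.0079,0,0],[1,-0.0026,0.0096,0,0],[1,-0.0029,0.0106,0,0],[1,-0.0032,0.0116,0,0]]]'

```text
clock: 8.6
position: [0.6034, -0.1425, 0.1474]
ee_rot: [0.562, 0.431, 0.562, -0.427]
contact_force: [0.3, -1.7, -0.9]
gripper_width: 0.999
```

Emit:
servo_tool --increments '[[[1,-0.0002,0.0008,0,0],[1,-0.0004,0.0014,0,0]]]'

```text
clock: 8.77
position: [0.603, -0.1413, 0.1474]
ee_rot: [0.562, 0.431, 0.562, -0.428]
contact_force: [2.0, -5.9, -1.4]
gripper_width: 0.997
```

```bash
sed -i 's/<.09)).astype/<.105)).astype/' h.py; python3 look.py 8 top
```

```text
top cover bath mm [-0.0196  0.8129] size (0.18040934205055237, 0.20847518742084503) rel deg -0.05978374481201243 z 0.18541660841424742
tcp bath [ 0.0004 -0.1107] z 0.14740651564314622 t 8.8167 F [ 1.7582 -3.2678  0.0877] q [-0.368   0.4079  0.0281  1.1891  0.0049  0.9372][ WARN:0@0.909] global loadsave.cpp:275 findDecoder imread_('pics/scene8.png'): can't open/read file: check file path/integrity
Traceback (most recent call last):
  File "look.py", line 13, in <module>
    a=cv2.imread(f'pics/scene{tag}.png')[100:340,130:480];cv2.imwrite(f'pics/sc{tag}.png',cv2.resize(np.clip(a*1.4,0,255).astype('uint8'),None,fx=2.2,fy=2.2))
      ~~~~~~~~~~~~~~~~~~~~~~~~~~~~~~~~~~^^^^^^^^^^^^^^^^^
TypeError: 'NoneType' object is not subscriptable
```

Emit:
servo_tool --increments '[[[1,-0.0003,0.001,0,0],[1,-0.0006,0.002,0,0],[1,-0.0006,0.002,0,0]]]'

```text
clock: 9.07
position: [0.6032, -0.1413, 0.1475]
ee_rot: [0.563, 0.431, 0.56, -0.428]
contact_force: [2.9, -12.6, -1.5]
gripper_width: 1.0
```

Emit:
servo_tool --increments '[[[1,0.002,-0.006,0,0],[1,0.006,-0.02,0,0],[1,0.01,-0.035,0.0,0],[1,0.012,-0.043,0.035,0],[1,0.012,-0.043,0.075,0],[1,-0.02,-0.07,0.11,0],[1,-0.05,-0.1,0.12,0],[1,-0.08,-0.13,0.12,0]]]'

```text
clock: 9.73
position: [0.5333, -0.2632, 0.2693]
ee_rot: [0.565, 0.43, 0.559, -0.428]
contact_force: [0.5, -1.4, 0.3]
gripper_width: 1.002
```

Emit:
servo_tool --increments '[[[1,-0.04,-0.03,0.02,0],[1,-0.08,-0.06,0.02,0],[1,-0.12,-0.09,0.02,0],[1,-0.15,-0.12,0.02,0],[1,-0.18,-0.15,0.02,0],[1,-0.21,-0.18,0.02,0],[1,-0.24,-0.21,0.02,0],[1,-0.24,-0.21,0.02,0]]]'

```text
clock: 10.4
position: [0.2904, -0.4758, 0.2893]
ee_rot: [0.565, 0.431, 0.559, -0.428]
contact_force: [0.7, -0.7, -0.2]
gripper_width: 1.0
```

```bash
python3 look.py 9 scene top; python3 - <<'E'
from station import robot
from h import *
for t in("flask","bottle","beaker"):
    print(t,robot.place_of(t,"top")[:1],robot.place_of(t,"scene")[:1])
o=np.array([.5735,-.0347]);th=np.radians(15.3)
for n in("scene","top"):
    W=cloud(robot,n,np.load(n+"9.npy"));z=W[...,2];b=tob(W[...,:2],o,th)
    m=(abs(b[...,0])<.08)&(b[...,1]<.09)&(b[...,1]>-.09)&(z>.17)&(z<.195)
    A=np.c_[b[m],np.ones(m.sum())];print(n,'tilt/plane',np.linalg.lstsq(A,z[m],rcond=None)[0])
    m=(z>.176)&(z<.195)&(b[...,1]<.11)&(b[...,1]>-.15)&(abs(b[...,0])<.13)
    q=b[m]
    for nm,ax,sd,bins in (('-x',0,-1,np.arange(-.09,.09,.004)),('+x',0,1,np.arange(-.09,.09,.004)),('-y',1,-1,np.arange(-.08,.08,.004))):
        out=np.array([((a+.002),sd*np.max(sd*s)) for a in bins for s in [q[(q[:,1-ax]>a)&(q[:,1-ax]<a+.004)][:,ax]] if len(s)>5]);print(nm,line(out))
E
```

```text
scene cover bath mm [0.6682 2.4745] size (0.1810104101896286, 0.20500417053699493) rel deg -0.016548919677735086 z 0.18468271504446765
top cover bath mm [0.0616 2.6254] size (0.1804337352514267, 0.20481610298156738) rel deg -0.03899173736572337 z 0.18542085572429956
tcp bath [-0.3907 -0.3518] z 0.28860154005442923 t 10.5 F [-0.2721  0.2435  0.7905] q [-1.1795  0.2603  0.1681  1.4743  0.0067  0.1301]
edge -x (array([-0.0368, -0.0896], dtype=float32), np.float32(0.0072240303), 45)
edge -y (array([ 0.007 , -0.0995], dtype=float32), np.float32(0.11800151), 41)
edge +y (array([0.0034, 0.0945], dtype=float32), np.float32(0.0031742093), 40)
edge +x (array([-0.0288,  0.0899], dtype=float32), np.float32(-0.037041176), 45)
spin left 0.3356301316699799
flask [{'centre': [340.5, 167.1], 'conf': 0.74}] [{'centre': [364.8, 206.6], 'conf': 0.58}]
bottle [{'centre': [443.1, 223.0], 'conf': 0.7}] [{'centre': [398.7, 302.8], 'conf': 0.88}]
beaker [{'centre': [251.3, 201.9], 'conf': 0.65}] [{'centre': [285.4, 170.0], 'conf': 0.88}]
scene tilt/plane [ 0.0015 -0.0001  0.1849]
-x (array([ 0.02  , -0.0896], dtype=float32), np.float32(0.041197076), 45)
+x (array([0.0164, 0.0899], dtype=float32), np.float32(-0.28103176), 45)
-y (array([ 0.    , -0.0995], dtype=float32), np.float32(0.07498193), 40)
top tilt/plane [ 0.0002 -0.0003  0.1856]
-x (array([ 0.0004, -0.0893], dtype=float32), np.float32(0.03870023), 45)
+x (array([-0.0076,  0.0896], dtype=float32), np.float32(-0.040952854), 45)
-y (array([ 0.004 , -0.0991], dtype=float32), np.float32(0.06729575), 40)
```

View pics/sc9.png

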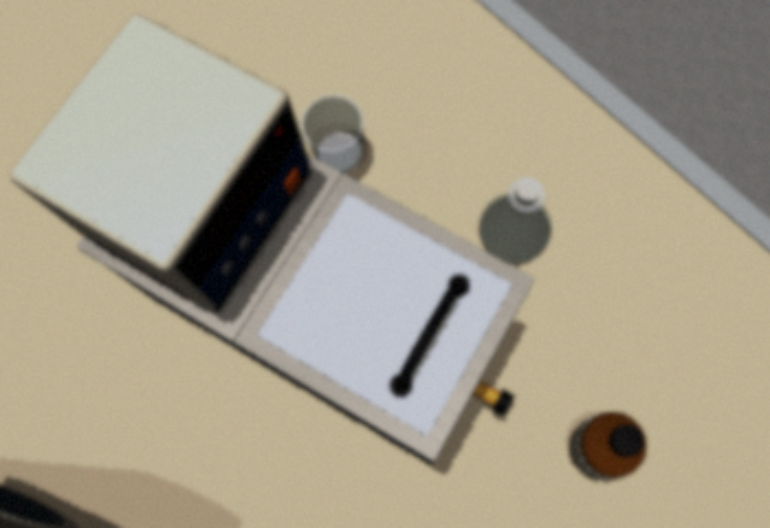

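View pics/top9.png

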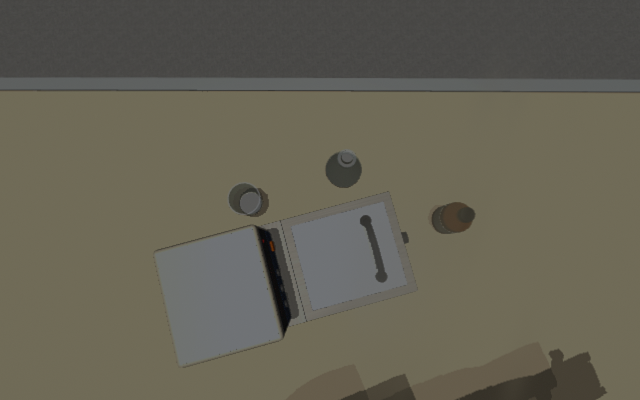

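The pictures show the cover butted against the rear plate (seam near (285,225) to (305,320) in the top view). Its sides line up with the tank, the glassware is in its original place and the arm is clear.

```bash
python3 -c "
from station import robot
print(robot.sign_off())"
```

```text
the job is handed in; nothing more can be done
None
```

The cover is shut against the rear plate and the job is handed in. The robot's clock stood at about 11 s of the 51 s allowed. I slid the cover sideways with the open fingertips on its +x edge until it was flush. I then pushed its −y edge along the rim until it stopped against the plate, where the force rose to about 13 N with no further motion.

Final checks, with the arm withdrawn:

| Check | Measured | Allowed |
|---|---|---|
| Sides out of flush with the tank | about 0.2 mm | 5 mm |
| Short of or past the stop (y) | 0.5–0.9 mm past nominal | 4 mm |
| Out of square | about 0.1° (0.002 rad) | 0.03 rad |
| Tilt | under 0.002 rad | 0.03 rad |

- **y reading:** the 0.5–0.9 mm is within the camera's 2 mm calibration error.
- **Fitted rectangle:** the rectangle fitted round the shut cover read y about +2.5 mm. It had merged with a strip of the rear plate (205 mm long instead of 200), so I used the edge fits instead.
- **Edge scatter:** one of the +x edge fits read 0.28° out of square, while the other two read 0.04°.
- **Glassware:** it stands where it was. The networks' positions moved only 1 to 6 pixels from the first look, and the pictures show no visible shift.
- **Handle:** the planned path kept the fingers off it, and I saw no sign of contact.

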